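# Make up the mixing kit and the filter kit

### The arm

A 6-joint arm with a two-finger parallel gripper is mounted at the origin on the work surface. World frame = base frame: x ahead of the robot, y to its left, z up, the work surface at z = 0. Lengths are in m, angles in rad, forces in N, time in s.
With the tool pointing down it reaches from about 0.225 to 0.875 m from the base axis. Payload 3.4 kg.
Tool frame: the origin (TCP) lies between the finger pads; the fingertips stand 11 mm ahead of it and the grasp point (between the pads) lies 8 mm behind it; z points along the fingers, y is the direction in which the jaws open and shut (so a half turn about z gives the same grasp; the last joint's range is limited). The gripper opens to 85 mm and grips with 20 to 120 N. Pads are 22 mm wide; open, the fingers measure 114 mm over their backs; the gripper's body (76 mm by 85 mm) begins 54 mm behind the grasp point. The pads swing forward as they close: fully open they stand 13 mm farther back than shut.
Start: joints at [-1.45, 0.276, 1.505, -0, 1.361, -0.121], TCP at [0.138, -0.558, 0.242] pointing down, gripper open.
Joint ranges: [-2.89, 2.89], [-0.75, 2.08], [0.22, 2.7], [-1.18, 4.32], [0.11, 2.71], [-2.7, 2.7]. Speed limits (rad/s): [2.57, 2.57, 3.14, 3.14, 3.14, 3.14].

### API

Orientations are given as a unit quaternion [w, x, y, z].
In Python, from rig import manip gives the robot as it stands. The module is installed in compiled form; this text tells all that it offers.
- The arm moves only by the tool move_arm, never from a script. Its argument "series" is a list that holds one entry, the list of rows, each a list of 7 numbers: the shift along the world's x, y, z in m, then the turn, a rotation vector about the world's x, y, z in rad, then the finger opening in m, from 0 to 0.0854. A call has 1 to 20 rows; each row shifts and turns the commanded pose from where the row before left it; what a row does not reach is not made up. A row lasts 1/12 s, in which the tool goes at most 41.7 mm and 7.16 degrees, less where a joint would pass 70% of its speed; a pose out of reach is approached as far as the arm can. A call with a gripper value outside its range is refused whole. The fingers move at their own pace and stop on an object; "newtons" is the grip in N (left out, the last holds). Time passes only in rows, so rows that do not move let the fingers close. It gives the time, the measured TCP pose, the force and the opening at its end, in the units of the state.
- manip.get_state(): the state, without advancing time (a new reading comes with each control period).
- manip.get_image(name): name is "side" or "top"; returns a dict with "color" (400x640x3 uint8, red, green, blue), "fx", "fy", "cx", "cy" (pixels), "R" (3x3) and "t" (3): a world point X has camera coordinates R X + t. Camera axes: x right, y down, z forward; pixel columns grow to the right and rows downward; lengths in m; the calibration is good to about 2 mm. A picture is of the moment at which its call begins. There is no depth.
- manip.sign_off(): hands the job in, once; it reports no verdict.
The state is a dict: "clock": time; "qpos": joint angles; "qd": joint speeds; "effort": joint torques, N m; "position": TCP position; "ee_rot": TCP orientation; "contact_force": force on the tool from outside, world axes, zero at the start; "moment": the same for the moment, N m; "width": finger opening in m.
Only numpy, scipy, OpenCV 4.12 (cv2) and the standard library are available. Lean on these libraries where they do the work, as an engineer would, in place of code of your own. Each camera call takes 0.05 s, during which the arm holds its last target.

### The job

Make up the two kits on the lab bench. Mixing kit, on the board with the two V-shaped saddles: draw the stirring rod lengthwise out of its horizontal storage tube and lay it centred across both saddles, and stand the wide jar in that board's square well; filter kit, on the board with two wells: stand the filter holder in the larger well, stem up, and the narrow bottle in the smaller well. Everything must sit right down on the floor of its well, and the beaker and the measuring cylinder must stay standing where they are.

Things in the scene. Friction and masses are not known exactly. Their poses are not given: they have to be found in the camera images.
- kit_long: Mixing board, fixed grey, 140 (x) x 220 (y) x 16 mm high; origin centre of underside. Well 72 x 72, floor 4 above underside, centred x=+28, y=+55. Two saddles at x=-42, y=+60 and -60, 10 thick: 45 degree V open upward along x, bottom 36, tips 53 above underside, 34 wide at tips. A rod lying in both runs along y, axis 43 above underside; between them fingers are free down to the slab.
- kit_short: Filter-kit board, a fixed grey slab 110 (x) x 190 (y) x 16 mm high. Origin at centre of underside, on the bench, z up. Two square wells, floors 4 above the underside (12 deep): larger 80 x 80 centred at x=0, y=+45; smaller 54 x 54 centred at x=0, y=-52 in this frame.
- rod_tube: Fixed horizontal aluminium tube along its y axis, outer diameter 21, bore 15, length 150 mm, on a dark foot plate 70 x 140 x 8 and two posts. Origin under the tube's middle, on the bench; tube axis 70 above it. Open mouth at y=-75, closed end at y=+75: the rod is drawn out along -y, held by nothing but the bore.
- rod_center (a point): Centre of the loose white stirring rod, a plain round rod 10 mm in diameter and 200 mm long, 40 g, along its y axis. At the start it lies level in the tube with its -y end sticking 60 mm out of the mouth: its centre is 40 mm inside the mouth, its axis 67 mm above the bench. It is symmetric end for end.
- jar_center (a point): Centre of the wide white jar standing on the bench: body 52 mm in diameter up to 58 high, flat cap 48 in diameter from 62 to 80 high (total height 80). The point is 40 mm above its underside, on its axis; z up. About 150 g.
- bottle_center (a point): Centre of the narrow white bottle standing on the bench: body 34 mm in diameter up to 60 high, shoulder, cap 26 in diameter from 70 to 90 high (total height 90). The point is 45 mm above its underside, on its axis; z up. About 80 g.
- filter_center (a point): Centre of the white filter holder standing on the bench: a disc 60 mm in diameter and 22 high with a thin grey band round it (62 there), and on top an upright round stem 22 in diameter from 22 to 62 high, by which it is gripped. The point is 31 mm above its underside, on its axis; z up. About 90 g.
- beaker: Empty loose glass beaker, 66 mm in diameter, 85 high, standing on the bench; origin at the centre of its underside. To be left alone.
- cylinder: Empty loose clear measuring cylinder, 32 mm in diameter and 200 high on a white foot 64 in diameter, standing on the bench; origin at the centre of its underside. To be left alone.
Things that resemble listed ones, but are neither listed nor needed, are in the scene too. What is shaped like the part that bears filter_center but green is not meant.

How it is judged:
At the end, for the whole second after the job is handed in: Jar, filter holder and bottle stand on the floors of their wells, within 14 mm of centre in x and y, 5 mm in height, upright to 7 deg; the rod lies in both saddles, centre within 30 mm along, 6 mm across, 5 mm in height, parallel to 4.6 deg; all at rest (x of jar_center in the frame of kit_long between 0.014 and 0.042 m and y of jar_center in the frame of kit_long between 0.041 and 0.069 m and z of jar_center in the frame of kit_long between 0.039 and 0.049 m and x of bottle_center in the frame of kit_short between -0.014 and 0.014 m and y of bottle_center in the frame of kit_short between -0.066 and -0.038 m and z of bottle_center in the frame of kit_short between 0.044 and 0.054 m and x of filter_center in the frame of kit_short between -0.014 and 0.014 m and y of filter_center in the frame of kit_short between 0.031 and 0.059 m and z of filter_center in the frame of kit_short between 0.03 and 0.04 m and x of rod_center in the frame of kit_long between -0.048 and -0.036 m and y of rod_center in the frame of kit_long between -0.03 and 0.03 m and z of rod_center in the frame of kit_long between 0.038 and 0.048 m and angle between each of jar_center, bottle_center, filter_center's own z axis and vertical below 0.12 rad and angle between the y axis of rod_center and the y axis of kit_long, either way round below 0.08 rad and linear speed of each of jar, bottle, filter, rod below 0.02 m/s); the robot touches nothing.
It fails at once if the beaker is shifted by more than 25 mm or knocked over (distance of beaker from where it was at the start of the episode above 0.025 m or angle between beaker's own z axis and vertical above 0.5 rad).
It fails at once if the measuring cylinder is shifted by more than 25 mm or knocked over (distance of cylinder from where it was at the start of the episode above 0.025 m or angle between cylinder's own z axis and vertical above 0.5 rad).
It also fails if it takes over 104 s, if anything falls off the work surface, if the arm or the gripper's body presses on something with over 40 N, if the wrist force passes 120 N, or if a joint passes its speed limit or range.

## Working session

There is one attempt and no reset: what is moved stays moved. The work goes in short steps, Python scripts to look and compute and a tool call to move; the robot and the scene stay as the last step left them, time stands still between calls to the robot, and variables do not carry over. Pictures are saved under pics/ and viewed, and the job is handed in when it is done.

Besides the shell and the picture viewer there is one more tool, called after "Emit:" as a command line: name --argument value ..., lists and objects as JSON in quotes. move_arm: Moves the arm, as the interface text tells. Its arguments: {"type":"object","properties":{"series":{"type":"array"},"newtons":{"type":"number"}},"required":["series"]}

```bash
mkdir -p pics
python3 - <<'E'
from rig import manip
import cv2,pickle
s=manip.get_state();print(s)
for n in("side","top"):
    d=manip.get_image(n);cv2.imwrite(f"pics/{n}0.png",d["color"][:,:,::-1]);pickle.dump(d,open(f"pics/{n}0.pkl","wb"))
    print(n,{k:v for k,v in d.items() if k!="color"})
E
```

```text
{'clock': 0.0, 'qpos': array([-1.45002320e+00,  2.76594679e-01,  1.50618845e+00,  2.76710469e-05,
        1.36072693e+00, -1.21006259e-01]), 'qd': array([-0.00167336, -0.00122291, -0.00086446, -0.00094839,  0.00123921,
        0.00028543]), 'effort': array([ 2.57245410e-04, -4.16772759e+01, -2.45804769e+01, -1.97227191e-04,
        1.09880735e-02,  7.87151293e-06]), 'position': array([ 0.13760716, -0.55773056,  0.24141786]), 'ee_rot': array([-9.58700072e-04,  9.92701629e-01,  1.20592523e-01,  1.36403485e-05]), 'contact_force': array([-0.09919102, -0.59258351, -0.08488409]), 'moment': array([ 0.03336638, -0.04042749,  0.01023168]), 'width': 0.08545578116714586}
side {'fx': 510.82858943020597, 'fy': 510.82858943020597, 'cx': 313.4200699508217, 'cy': 201.79639480668084, 'R': array([[ 0.75574811, -0.65481707,  0.00770639],
       [-0.37910577, -0.4470746 , -0.81018709],
       [ 0.53396967,  0.60937583, -0.58612071]]), 't': array([-0.40738685,  0.26293485,  1.45587528])}
top {'fx': 404.63565778628, 'fy': 404.63565778628, 'cx': 315.74992747787974, 'cy': 201.41365197474724, 'R': array([[-0.01099933, -0.99954174, -0.02820152],
       [-0.98303039,  0.01597371, -0.18274599],
       [ 0.18311272,  0.02571286, -0.9827556 ]]), 't': array([0.0011368 , 0.5377835 , 1.07501355])}
```

```bash
ls pics
```

```text
side0.pkl
side0.png
top0.pkl
top0.png
```

View pics/side0.png

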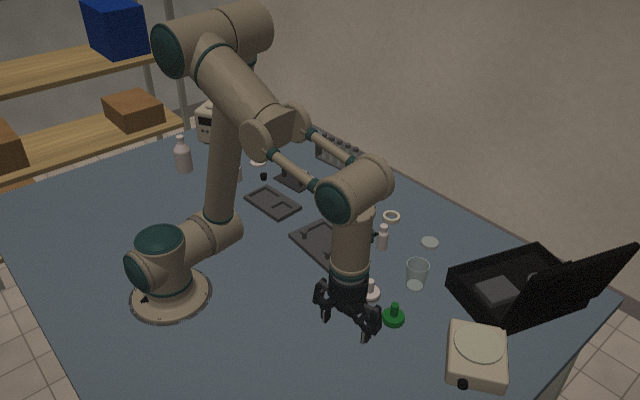

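View pics/top0.png

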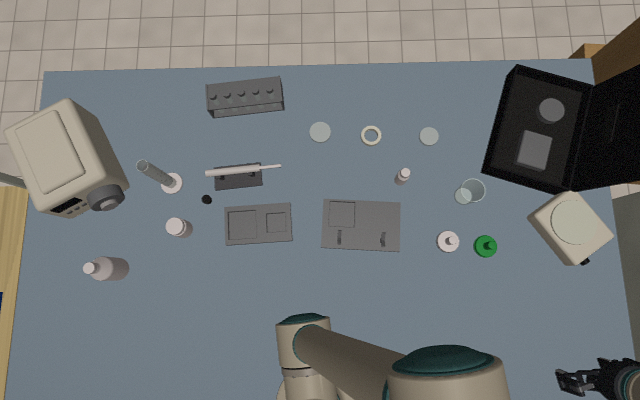

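The top view shows these things:
- Filter at about (448,241), with the green decoy at (486,245).
- Narrow bottle at (402,176) and beaker at (470,190).
- Jar at (178,228) and cylinder foot at (172,183).
- Tube at (237,172) with the rod sticking out to (281,167).
- kit_long at (361,225) and kit_short at (258,224).
- A large bottle at (105,268), which is a distractor.

I'll zoom in on these.

Run:
```python
import cv2
t=cv2.imread("pics/top0.png")
cv2.imwrite("pics/c1.png",cv2.resize(t[140:260,130:310],None,fx=4.4,fy=4.4,interpolation=cv2.INTER_CUBIC))
cv2.imwrite("pics/c2.png",cv2.resize(t[150:270,310:500],None,fx=4.2,fy=4.2,interpolation=cv2.INTER_CUBIC))
s=cv2.imread("pics/side0.png")
cv2.imwrite("pics/c3.png",cv2.resize(s[110:290,150:450],None,fx=2.6,fy=2.6,interpolation=cv2.INTER_CUBIC))
```

```text
(no output)
```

View pics/c1.png

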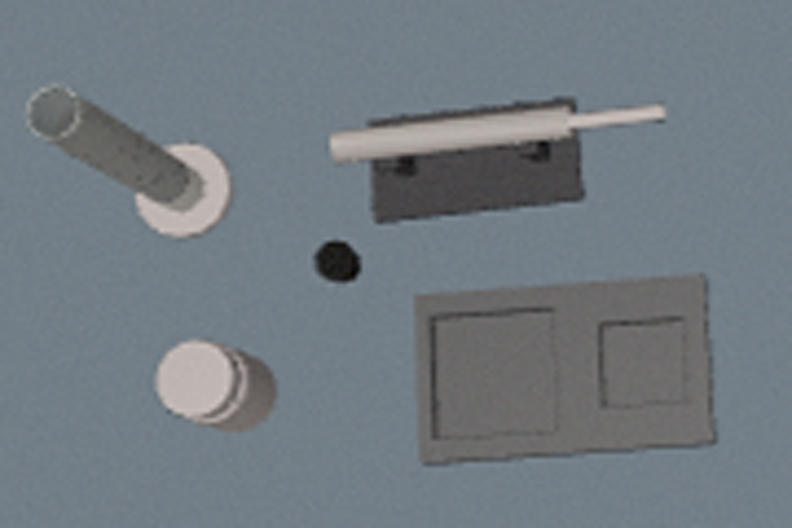

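View pics/c2.png

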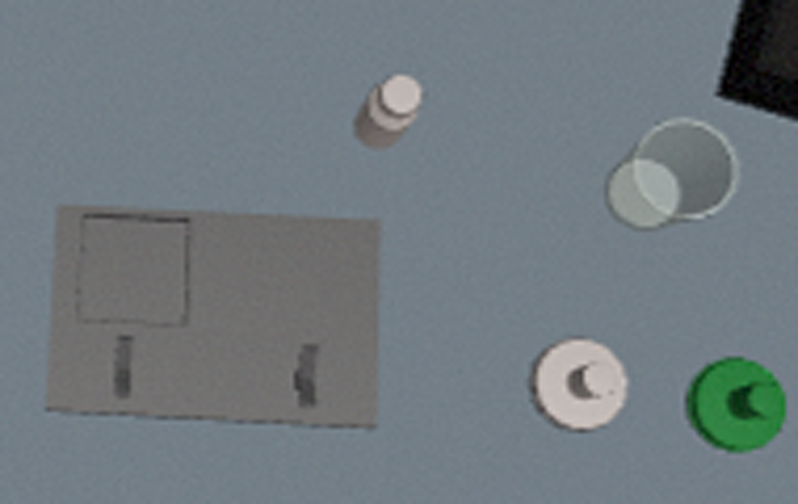

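View pics/c3.png

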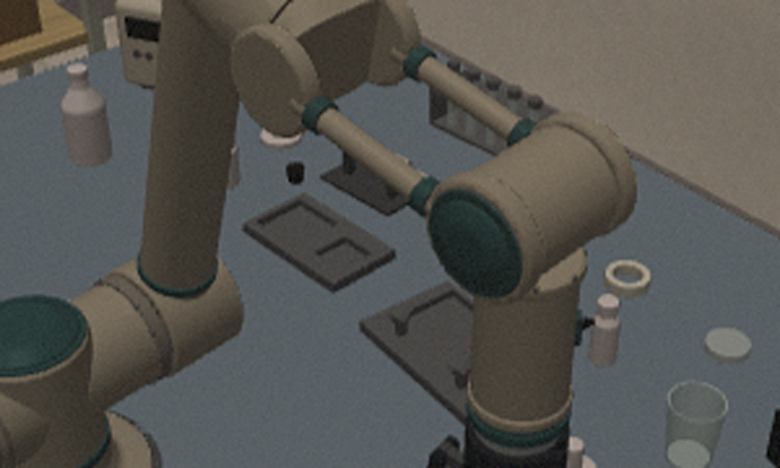

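```bash
cat > h.py <<'E'
import numpy as np,pickle,cv2
def load(n): return pickle.load(open(f"pics/{n}.pkl","rb"))
def cast(d,u,v,z):
    r=np.array([(u-d["cx"])/d["fx"],(v-d["cy"])/d["fy"],1.])
    R,t=d["R"],d["t"];o=-R.T@t;w=R.T@r
    return (o+w*(z-o[2])/w[2])
def proj(d,X):
    c=d["R"]@np.array(X)+d["t"];return d["cx"]+d["fx"]*c[0]/c[2],d["cy"]+d["fy"]*c[1]/c[2]
E
python3 - <<'E'
from h import *
d=load("top0");im=d["color"].astype(int)
sat=im.max(2)-im.min(2)
hsv=cv2.cvtColor(d["color"],cv2.COLOR_RGB2HSV)
for p in[(361,215),(258,205),(300,240),(178,225),(402,174),(450,247),(222,183),(210,170)]: print(p,im[p[1],p[0]],hsv[p[1],p[0]])
# boards: r>=b
m=((im[:,:,2]-im[:,:,0])<12).astype(np.uint8)
m=cv2.medianBlur(m*255,3)
m2=cv2.morphologyEx(m,cv2.MORPH_CLOSE,np.ones((5,5)))
cs,_=cv2.findContours(m2,cv2.RETR_EXTERNAL,cv2.CHAIN_APPROX_NONE)
for c in cs:
    x,y,w,h=cv2.boundingRect(c)
    if cv2.contourArea(c)<60 or x<130 or x+w>500 or y<140 or y+h>270: continue
    r=cv2.minAreaRect(c);print("box",(x,y,w,h),cv2.contourArea(c),r)
    if cv2.contourArea(c)>2000:
        P=np.array([cast(d,u,v,.016)[:2] for u,v in c[:,0]]).astype(np.float32)
        r=cv2.minAreaRect(P);print("  world",r,cv2.boxPoints(r).round(4).tolist())
# white
w=((im.min(2)>150)&((im[:,:,0]-im[:,:,2])>-3)).astype(np.uint8)
cs,_=cv2.findContours(w,cv2.RETR_EXTERNAL,cv2.CHAIN_APPROX_NONE)
for c in cs:
    x,y,ww,h=cv2.boundingRect(c)
    if cv2.contourArea(c)<25 or x<130 or x+ww>500 or y<140 or y+h>270: continue
    print("white",(x,y,ww,h),cv2.contourArea(c),cv2.minEnclosingCircle(c),cv2.minAreaRect(c))
E
```

```text
(361, 215) [114 111 111] [  0   7 114]
(258, 205) [109 105 104] [  6  12 109]
(300, 240) [115 126 137] [105  41 137]
(178, 225) [190 182 177] [ 12  17 190]
(402, 174) [189 181 178] [  8  15 189]
(450, 247) [194 186 182] [ 10  16 194]
(222, 183) [72 65 71] [154  25  72]
(210, 170) [170 162 155] [ 14  23 170]
box (436, 230, 24, 23) 389.5 ((447.25, 240.75001525878906), (22.62741470336914, 21.920310974121094), 45.0)
box (165, 217, 28, 21) 415.0 ((178.862060546875, 227.34483337402344), (27.85430145263672, 18.94092559814453), 21.801406860351562)
box (224, 202, 69, 44) 2499.5 ((257.4935302734375, 223.40744018554688), (38.83583068847656, 67.69591522216797), 86.00909423828125)
  world ((0.483477383852005, 0.16139450669288635), (0.11150180548429489, 0.192178413271904), 3.2207188606262207) [[0.42239999771118164, 0.2542000114917755], [0.43320000171661377, 0.062300000339746475], [0.5444999933242798, 0.06859999895095825], [0.5336999893188477, 0.2605000138282776]]
box (321, 199, 80, 53) 3759.0 ((360.8591003417969, 224.8179473876953), (78.7016830444336, 49.787803649902344), 2.862405300140381)
  worl
[... 911 characters left out ...]
2404785156), 10.719894409179688) ((448.0, 241.0), (20.0, 20.0), 90.0)
white (166, 217, 17, 18) 204.0 ((173.68182373046875, 225.68182373046875), 8.687745094299316) ((173.5, 225.50001525878906), (15.55634880065918, 16.970561981201172), 45.0)
white (161, 173, 21, 21) 153.0 ((170.61643981933594, 182.5890350341797), 10.701565742492676) ((171.7294158935547, 183.2823486328125), (17.33340835571289, 21.321626663208008), 32.47119140625)
white (401, 168, 9, 9) 52.5 ((405.0, 172.0), 4.472236156463623) ((405.0, 172.0), (8.0, 8.0), 90.0)
white (205, 164, 76, 11) 241.0 ((242.5, 168.5), 37.769134521484375) ((242.53402709960938, 168.85154724121094), (5.0730743408203125, 75.51817321777344), 84.47245788574219)
```

Run:
```python
from h import *
d=load("top0");im=d["color"].astype(int)
print("cam",-d["R"].T@d["t"])
print("jar",cast(d,173.8,225.8,.08)); print("bottle",cast(d,405,172,.09)); print("filter",cast(d,448,241,.022))
print("cylfoot",cast(d,171,183,.01),"cyl top",cast(d,142.5,165.5,.2),"beaker bottom",cast(d,463,196,0.003),"beaker top",cast(d,473.5,190,.085),"green",cast(d,486,246,.022),"cap",cast(d,206.5,199,.005))
# rod/tube per-column center by brightness
for u in range(204,286,3):
    col=im[158:182,u,:].min(1).astype(float); w=np.clip(col-130,0,None)
    if u>266: w=np.clip(col-125,0,None)
    if w.sum()>0:
        v=(w*np.arange(158,182)).sum()/w.sum(); print(u,round(v,2),int((w>0).sum()),cast(d,u,v,.067 if u>262 else .07)[:2].round(4),end=' | ')
print()
# foot plate
m=((im.max(2)<95)).astype(np.uint8)[160:192,205:270]
n,l,s,c=cv2.connectedComponentsWithStats(m);i=1+s[1:,4].argmax()
ys,xs=np.where(l==i);P=np.array([cast(d,x+205,y+160,.008)[:2] for x,y in zip(xs,ys)],np.float32)
r=cv2.minAreaRect(P);print(r,cv2.boxPoints(r))
```

```text
cam [ 0.33182137 -0.03509579  1.15478543]
jar [0.47134992 0.37709276 0.08      ]
bottle [ 0.60699028 -0.24890172  0.09      ]
filter [ 0.42531328 -0.3709567   0.022     ]
cylfoot [0.60697087 0.41903234 0.01      ] cyl top [0.60698646 0.41731959 0.2       ] beaker bottom [ 0.5553733  -0.42838526  0.003     ] beaker top [ 0.55533801 -0.42944019  0.085     ] green [ 0.41014817 -0.47389895  0.022     ] cap [0.55839777 0.31370485 0.005     ]
207 172.5 6 [0.6208 0.2955] | 210 172.35 7 [0.6211 0.2871] | 213 172.03 7 [0.6219 0.2787] | 216 171.5 6 [0.6232 0.2703] | 219 171.3 6 [0.6237 0.2619] | 222 171.1 6 [0.6241 0.2535] | 225 170.55 6 [0.6255 0.2452] | 228 170.33 6 [0.626  0.2368] | 231 170.2 6 [0.6262 0.2284] | 234 169.64 6 [0.6276 0.22  ] | 237 169.44 6 [0.628  0.2116] | 240 169.29 6 [0.6283 0.2032] | 243 168.73 6 [0.6298 0.1949] | 246 168.56 6 [0.6301 0.1865] | 249 168.33 6 [0.6306 0.1781] | 252 167.85 6 [0.6318 0.1697] | 255 167.56 6 [0.6325 0.1614] | 258 167.51 6 [0.6325 0.153 ] | 261 167.02 3 [0.6338 0.1446] | 264 166.84 3 [0.635  0.1367] | 267 166.36 4 [0.6362 0.1283] | 270 166.03 3 [0.637  0.1199] | 273 165.88 3 [0.6372 0.1115] | 276 165.36 4 [0.6386 0.1032] | 279 165.03 3 [0.6394 0.0948] | 
((0.6124379634857178, 0.22191020846366882), (0.04833430424332619, 0.1393638700246811), 7.331961631774902) [[0.5795758  0.28793824]
 [0.5973611  0.14971386]
 [0.64530015 0.15588218]
 [0.62751484 0.29410654]]
```

Run:
```python
from h import *
d=load("top0")
f=lambda c,s,o:(c[0]/s+o[0],c[1]/s+o[1])
print("large well",cast(d,*f((493,375),4.4,(130,140)),.012))
print("small well",cast(d,*f((643,363),4.4,(130,140)),.012))
print("jar well",cast(d,*f((134,270),4.2,(310,150)),.012))
print("saddles", cast(d,*f((123,340),4.2,(310,150)),.053),cast(d,*f((312,348),4.2,(310,150)),.053))
```

```text
large well [0.47896636 0.20623179 0.012     ]
small well [0.48537792 0.10857238 0.012     ]
jar well [ 0.50620614 -0.07938988  0.012     ]
saddles [ 0.45407778 -0.06961548  0.053     ] [ 0.44715494 -0.19165784  0.053     ]
```

Emit:
move_arm --series '[[[0.024, 0.0156, -0.005, 0, 0, 0.1108, 0.06], [0.024, 0.0156, -0.005, 0, 0, 0.1108, 0.06], [0.024, 0.0156, -0.005, 0, 0, 0.1108, 0.06], [0.024, 0.0156, -0.005, 0, 0, 0.1108, 0.06], [0.024, 0.0156, -0.005, 0, 0, 0.1108, 0.06], [0.024, 0.0156, -0.005, 0, 0, 0.1108, 0.06], [0.024, 0.0156, -0.005, 0, 0, 0.1108, 0.06], [0.024, 0.0156, -0.005, 0, 0, 0.1108, 0.06], [0.024, 0.0156, -0.005, 0, 0, 0.1108, 0.06], [0.024, 0.0156, -0.005, 0, 0, 0.1108, 0.06], [0.024, 0.0156, -0.005, 0, 0, 0.1108, 0.06], [0.024, 0.0156, -0.005, 0, 0, 0.1108, 0.06], [0, 0, 0, 0, 0, 0, 0.06], [0, 0, 0, 0, 0, 0, 0.06]]]' --newtons 50

```text
clock: 1.27
position: [0.4263, -0.3699, 0.1815]
ee_rot: [-0.001, 0.706, 0.708, -0.0]
contact_force: [0.2, 0.9, -1.0]
width: 0.0601
```

Emit:
move_arm --series '[[[-0.001, -0.001, -0.03, 0, 0, 0, 0.06], [0, 0, -0.03, 0, 0, 0, 0.06], [0, 0, -0.03, 0, 0, 0, 0.06], [0, 0, -0.025, 0, 0, 0, 0.06], [0, 0, -0.02, 0, 0, 0, 0.06], [0, 0, -0.0085, 0, 0, 0, 0.06], [0, 0, 0, 0, 0, 0, 0.06], [0, 0, 0, 0, 0, 0, 0.01], [0, 0, 0, 0, 0, 0, 0.01], [0, 0, 0, 0, 0, 0, 0.01], [0, 0, 0, 0, 0, 0, 0.01], [0, 0, 0, 0, 0, 0, 0.01], [0, 0, 0, 0, 0, 0, 0.01], [0, 0, 0, 0, 0, 0, 0.01]]]' --newtons 50

```text
clock: 2.43
position: [0.4254, -0.3732, 0.0405]
ee_rot: [0.002, 0.707, 0.707, -0.0]
contact_force: [-1.1, -0.7, 6.5]
width: 0.0207
```

Emit:
move_arm --series '[[[0, 0, 0.02, 0, 0, 0, 0.01], [0, 0, 0.035, 0, 0, 0, 0.01], [0, 0, 0.035, 0, 0, 0, 0.01], [0, 0, 0.035, 0, 0, 0, 0.01], [0.002, 0.015, 0.015, 0, 0, 0, 0.01], [0.004, 0.034, 0, 0, 0, 0.004, 0.01], [0.004, 0.034, 0, 0, 0, 0.004, 0.01], [0.004, 0.034, 0, 0, 0, 0.004, 0.01], [0.004, 0.034, 0, 0, 0, 0.004, 0.01], [0.004, 0.034, 0, 0, 0, 0.004, 0.01], [0.004, 0.034, 0, 0, 0, 0.004, 0.01], [0.004, 0.034, 0, 0, 0, 0.004, 0.01], [0.004, 0.034, 0, 0, 0, 0.004, 0.01], [0.004, 0.034, 0, 0, 0, 0.004, 0.01], [0.004, 0.034, 0, 0, 0, 0.004, 0.01], [0.004, 0.034, 0, 0, 0, 0.004, 0.01], [0.004, 0.034, 0, 0, 0, 0.004, 0.01], [0.004, 0.034, 0, 0, 0, 0.004, 0.01], [0.002, 0.034, 0, 0, 0, 0.004, 0.01], [0, 0.034, 0, 0, 0, 0, 0.01]]]'

```text
clock: 4.1
position: [0.4806, 0.1548, 0.179]
ee_rot: [0.0, 0.687, 0.727, 0.0]
contact_force: [1.1, -0.1, -1.2]
width: 0.0205
```

Emit:
move_arm --series '[[[0, 0.034, 0, 0, 0, 0, 0.01], [0, 0.018, 0, 0, 0, 0, 0.01], [0, 0, 0, 0, 0, 0, 0.01], [0, 0, 0, 0, 0, 0, 0.01]]]'

```text
clock: 4.43
position: [0.4801, 0.2055, 0.1787]
ee_rot: [0.0, 0.686, 0.728, -0.0]
contact_force: [0.6, -0.8, -1.5]
width: 0.0205
```

```bash
cat > snap.py <<'E'
import sys,cv2,pickle
from rig import manip
tag=sys.argv[1]
for n in sys.argv[2:]:
    d=manip.get_image(n);cv2.imwrite(f"pics/{n}{tag}.png",d["color"][:,:,::-1]);pickle.dump(d,open(f"pics/{n}{tag}.pkl","wb"))
s=manip.get_state();print(s["clock"],s["position"],s["width"],s["qpos"].round(2),s["contact_force"].round(1))
E
python3 snap.py 1 side top
```

```text
4.5333 [0.48029661 0.20408788 0.17874067] 0.02052823968880665 [ 0.27  0.24  1.72 -0.    1.18  0.21] [ 0.2 -0.4 -0. ]
```

View pics/side1.png

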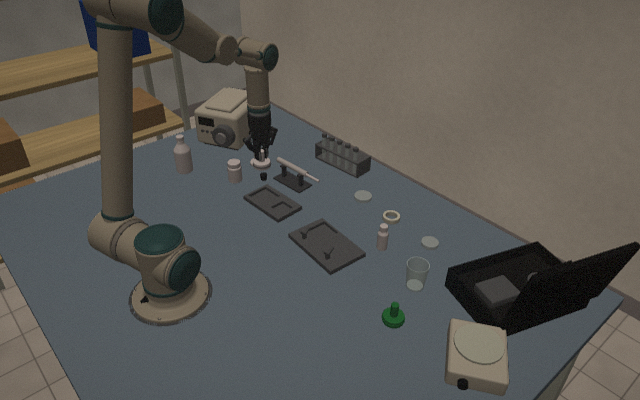

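The filter is held upright under the gripper at (262,162). I'll lower it into the larger well.

Emit:
move_arm --series '[[[0, 0.001, -0.03, 0, 0, 0, 0.01], [0, 0, -0.03, 0, 0, 0, 0.01], [0, 0, -0.03, 0, 0, 0, 0.01], [0, 0, -0.02, 0, 0, 0, 0.01], [0, 0, -0.012, 0, 0, 0, 0.01], [0, 0, -0.008, 0, 0, 0, 0.01], [0, 0, -0.003, 0, 0, 0, 0.01], [0, 0, -0.001, 0, 0, 0, 0.01], [0, 0, 0, 0, 0, 0, 0.01], [0, 0, 0, 0, 0, 0, 0.01]]]'

```text
clock: 5.37
position: [0.4815, 0.2059, 0.0458]
ee_rot: [0.001, 0.687, 0.727, 0.001]
contact_force: [-0.4, 0.1, -0.7]
width: 0.0204
```

Emit:
move_arm --series '[[[0, 0, -0.001, 0, 0, 0, 0.01], [0, 0, 0, 0, 0, 0, 0.01], [0, 0, 0, 0, 0, 0, 0.05], [0, 0, 0, 0, 0, 0, 0.05], [0, 0, 0, 0, 0, 0, 0.05], [0, 0, 0, 0, 0, 0, 0.05], [0, 0, 0, 0, 0, 0, 0.05], [0, 0, 0.01, 0, 0, 0, 0.05], [0, 0, 0.03, 0, 0, 0, 0.06], [0, 0, 0.035, 0, 0, 0, 0.06], [0, 0, 0.035, 0, 0, 0, 0.06], [0, 0, 0.03, 0, 0, 0, 0.06], [0.01, -0.03, 0, 0, 0, -0.004, 0.06], [0.01, -0.04, 0, 0, 0, -0.004, 0.06], [0.01, -0.04, 0, 0, 0, -0.004, 0.06], [0.01, -0.04, 0, 0, 0, -0.004, 0.06], [0.01, -0.04, 0, 0, 0, -0.004, 0.06], [0.01, -0.04, 0, 0, 0, -0.004, 0.06], [0.01, -0.04, 0, 0, 0, -0.004, 0.06], [0.01, -0.04, 0, 0, 0, -0.004, 0.06]]]'

```text
clock: 7.03
position: [0.5608, -0.1061, 0.1848]
ee_rot: [0.0, 0.698, 0.716, 0.0]
contact_force: [1.0, 0.1, 0.5]
width: 0.0599
```

```bash
python3 snap.py 2 side
python3 - <<'E'
import cv2
s=cv2.imread("pics/side2.png")
cv2.imwrite("pics/c4.png",cv2.resize(s[120:290,200:440],None,fx=3.3,fy=3.3,interpolation=cv2.INTER_CUBIC))
E
```

```text
7.0833 [ 0.56375678 -0.11464453  0.18470296] 0.06002070367812987 [-0.32  0.31  1.6  -0.01  1.22 -0.34] [ 3.1 -5.1  0.2]
```

View pics/c4.png

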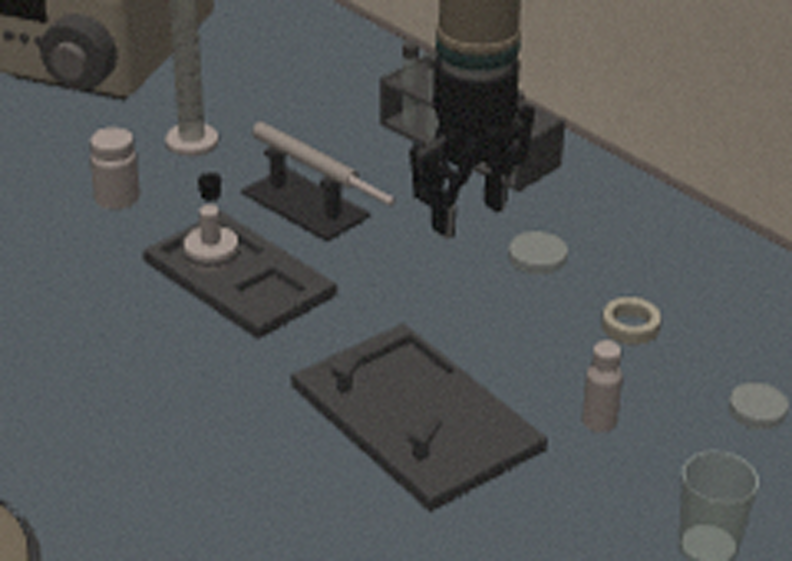

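Emit:
move_arm --series '[[[0.012, -0.036, 0, 0, 0, -0.006, 0.06], [0.012, -0.036, 0, 0, 0, -0.006, 0.06], [0.012, -0.036, -0.02, 0, 0, -0.006, 0.06], [0.01, -0.036, -0.03, 0, 0, -0.006, 0.06], [0, 0, -0.02, 0, 0, 0, 0.06], [0, 0, 0, 0, 0, 0, 0.06], [0, 0, 0, 0, 0, 0, 0.06], [0, 0, 0, 0, 0, 0, 0.06]]]'

```text
clock: 7.75
position: [0.6054, -0.2416, 0.1197]
ee_rot: [0.001, 0.707, 0.708, 0.0]
contact_force: [0.1, -0.0, 0.9]
width: 0.06
```

Run:
```python
from h import *
a,b=load("top0"),load("side2")
def tri(p,q):
    P=[d["K"] if 0 else np.diag([d["fx"],d["fy"],1])@np.c_[d["R"],d["t"]] for d in(a,b)]
    for k,d in enumerate((a,b)): P[k]=np.array([[d["fx"],0,d["cx"]],[0,d["fy"],d["cy"]],[0,0,1]])@np.c_[d["R"],d["t"]]
    X=cv2.triangulatePoints(P[0],P[1],np.array(p,float).reshape(2,1),np.array(q,float).reshape(2,1))
    return (X[:3]/X[3]).ravel()
f=lambda c:(c[0]/3.3+200,c[1]/3.3+120)
print("tip",tri((281.2,165.3),f((391,201))))
print("mouth",tri((259.5,168),f((352,178))))
print("bottle cap top", tri((405,172),f((606,350))))
print("jar cap top", tri((173.8,225.8),f((113,136))))
print("rod proj side of est tip",proj(b,(.640,.0895,.067)),f((391,201)))
```

```text
tip [0.6383421  0.08827516 0.06845586]
mouth [0.6323675  0.14753458 0.07097763]
bottle cap top [ 0.6084468  -0.25001757  0.08519209]
jar cap top [0.47338694 0.37508521 0.08140888]
rod proj side of est tip (np.float64(318.5490076515934), np.float64(180.94815021351968)) (318.4848484848485, 180.9090909090909)
```

Emit:
move_arm --series '[[[0.002, -0.008, 0, 0, 0, 0, 0.06], [0, 0, 0, 0, 0, 0, 0.06], [0, 0, -0.025, 0, 0, 0, 0.06], [0, 0, -0.03, 0, 0, 0, 0.06], [0, 0, -0.02, 0, 0, 0, 0.06], [0, 0, -0.01, 0, 0, 0, 0.06], [0, 0, 0, 0, 0, 0, 0.02], [0, 0, 0, 0, 0, 0, 0.02], [0, 0, 0, 0, 0, 0, 0.02], [0, 0, 0, 0, 0, 0, 0.02], [0, 0, 0, 0, 0, 0, 0.02], [0, 0, 0, 0, 0, 0, 0.02], [0, 0, 0, 0, 0, 0, 0.02]]]'

```text
clock: 8.83
position: [0.6078, -0.2507, 0.0346]
ee_rot: [0.001, 0.707, 0.707, 0.0]
contact_force: [-0.4, 0.2, 4.4]
width: 0.0329
```

Emit:
move_arm --series '[[[0, 0, 0.02, 0, 0, 0, 0.02], [0, 0, 0.035, 0, 0, 0, 0.02], [0, 0, 0.035, 0, 0, 0, 0.02], [0, 0, 0.03, 0, 0, 0, 0.02], [-0.006, 0.018, 0.01, 0, 0, 0.005, 0.02], [-0.012, 0.035, 0, 0, 0, 0.005, 0.02], [-0.012, 0.035, 0, 0, 0, 0.005, 0.02], [-0.012, 0.035, 0, 0, 0, 0.005, 0.02], [-0.012, 0.035, 0, 0, 0, 0.005, 0.02], [-0.012, 0.035, 0, 0, 0, 0.005, 0.02], [-0.012, 0.035, 0, 0, 0, 0.005, 0.02], [-0.012, 0.035, 0, 0, 0, 0.005, 0.02], [-0.012, 0.035, 0, 0, 0, 0.005, 0.02], [-0.012, 0.035, 0, 0, 0, 0.005, 0.02], [-0.008, 0.0267, 0, 0, 0, 0.005, 0.02], [0, 0, 0, 0, 0, 0, 0.02], [0, 0, 0, 0, 0, 0, 0.02], [0, 0, 0, 0, 0, 0, 0.02]]]'

```text
clock: 10.33
position: [0.4844, 0.1094, 0.1629]
ee_rot: [0.0, 0.687, 0.727, -0.0]
contact_force: [-0.7, -0.4, -1.3]
width: 0.033
```

Target TCP z is about 0.0386.

Emit:
move_arm --series '[[[0.001, 0, -0.03, 0, 0, 0, 0.02], [0, 0, -0.03, 0, 0, 0, 0.02], [0, 0, -0.03, 0, 0, 0, 0.02], [0, 0, -0.018, 0, 0, 0, 0.02], [0, 0, -0.009, 0, 0, 0, 0.02], [0, 0, -0.005, 0, 0, 0, 0.02], [0, 0, -0.002, 0, 0, 0, 0.02], [0, 0, 0, 0, 0, 0, 0.02], [0, 0, 0, 0, 0, 0, 0.02]]]'

```text
clock: 11.08
position: [0.4871, 0.1092, 0.0403]
ee_rot: [0.001, 0.687, 0.726, 0.001]
contact_force: [-0.7, 0.0, -0.1]
width: 0.0327
```

Emit:
move_arm --series '[[[0, 0, -0.001, 0, 0, 0, 0.02], [0, 0, 0, 0, 0, 0, 0.06], [0, 0, 0, 0, 0, 0, 0.06], [0, 0, 0, 0, 0, 0, 0.06], [0, 0, 0, 0, 0, 0, 0.06], [0, 0, 0.015, 0, 0, 0, 0.06], [0, 0, 0.035, 0, 0, 0, 0.06], [0, 0, 0.035, 0, 0, 0, 0.06], [0, 0, 0.04, 0, 0, 0, 0.085], [-0.002, 0.03, 0, 0, 0, 0, 0.085], [-0.002, 0.035, 0, 0, 0, 0, 0.085], [-0.002, 0.035, 0, 0, 0, 0, 0.085], [-0.002, 0.035, 0, 0, 0, 0, 0.085], [-0.002, 0.035, 0, 0, 0, 0, 0.085], [-0.002, 0.035, 0, 0, 0, 0, 0.085], [-0.002, 0.035, 0, 0, 0, 0, 0.085], [-0.001, 0.027, 0, 0, 0, 0, 0.085], [0, 0, 0, 0, 0, 0, 0.085], [0, 0, 0, 0, 0, 0, 0.085], [0, 0, 0, 0, 0, 0, 0.085]]]'

```text
clock: 12.75
position: [0.4706, 0.3758, 0.163]
ee_rot: [0.0, 0.687, 0.727, -0.001]
contact_force: [-0.2, -0.7, 0.1]
width: 0.0849
```

```bash
python3 snap.py 3 top side
python3 - <<'E'
import cv2
s=cv2.imread("pics/top3.png")
cv2.imwrite("pics/c5.png",cv2.resize(s[140:260,130:410],None,fx=2.8,fy=2.8,interpolation=cv2.INTER_CUBIC))
s=cv2.imread("pics/side3.png")
cv2.imwrite("pics/c6.png",cv2.resize(s[120:290,200:440],None,fx=3.3,fy=3.3,interpolation=cv2.INTER_CUBIC))
E
```

```text
12.85 [0.47095699 0.37509052 0.16324486] 0.08511410821172123 [ 0.56  0.37  1.57 -0.    1.2   0.5 ] [-0.4 -0.2 -0.6]
```

View pics/c5.png

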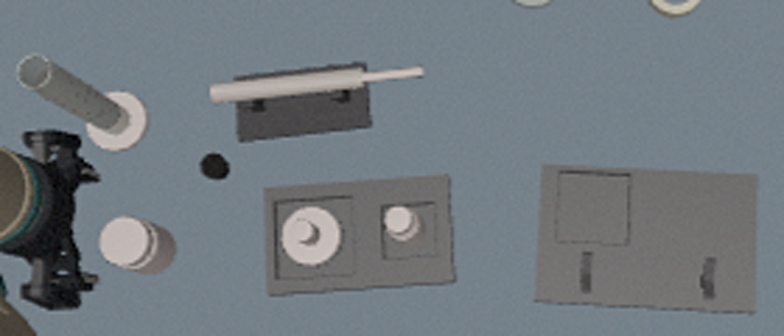

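View pics/c6.png

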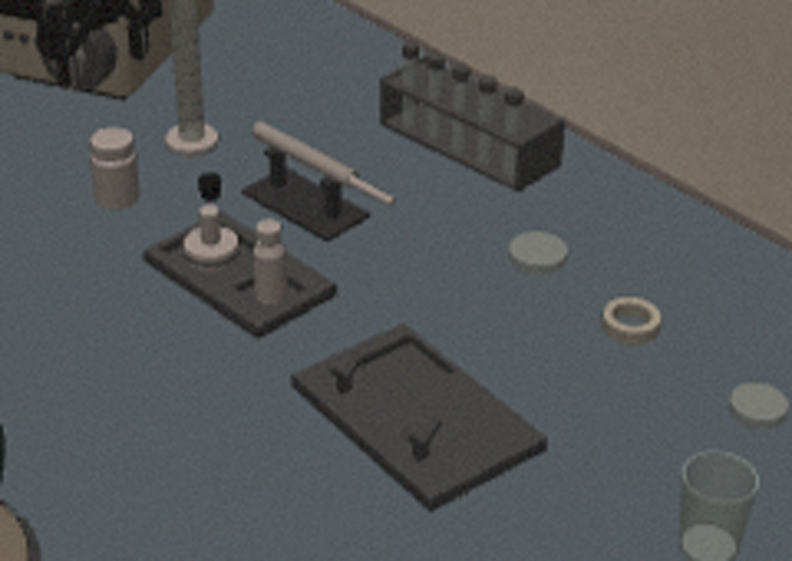

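Run:
```python
from h import *
d=load("top3")
for z in(.163,.2,.24): print(proj(d,(.471,.375,z)))
print("bottle",cast(d,401/2.8+130,221/2.8+140,.094),"filter stem",cast(d,304/2.8+130,232/2.8+140,.066))
```

```text
(np.float64(162.22938046551707), np.float64(221.822824987447))
(np.float64(156.06678808522977), np.float64(219.77647012809564))
(np.float64(148.86535386279152), np.float64(217.38515669926576))
bottle [0.48402553 0.1061097  0.094     ] filter stem [0.47865537 0.20449691 0.066     ]
```

Emit:
move_arm --series '[[[0.001, 0.001, -0.03, 0, 0, 0, 0.085], [0, 0, -0.03, 0, 0, 0, 0.085], [0, 0, -0.03, 0, 0, 0, 0.085], [0, 0, -0.025, 0, 0, 0, 0.085], [0, 0, -0.014, 0, 0, 0, 0.085], [0, 0, 0, 0, 0, 0, 0.085], [0, 0, 0, 0, 0, 0, 0.04], [0, 0, 0, 0, 0, 0, 0.04], [0, 0, 0, 0, 0, 0, 0.04], [0, 0, 0, 0, 0, 0, 0.04], [0, 0, 0, 0, 0, 0, 0.04], [0, 0, 0, 0, 0, 0, 0.04], [0, 0, 0, 0, 0, 0, 0.04], [0, 0, 0, 0, 0, 0, 0.04]]]'

```text
clock: 14.02
position: [0.4733, 0.3779, 0.0364]
ee_rot: [0.001, 0.687, 0.727, 0.002]
contact_force: [-0.4, -1.5, 7.2]
width: 0.0506
```

Emit:
move_arm --series '[[[0, 0, 0.02, 0, 0, 0, 0.04], [0, 0, 0.035, 0, 0, 0, 0.04], [0, 0, 0.035, 0, 0, 0, 0.04], [0, 0, 0.035, 0, 0, 0, 0.04], [0.0025, -0.0325, 0.015, 0, 0, -0.121, 0.04], [0.0025, -0.0325, 0, 0, 0, -0.121, 0.04], [0.0025, -0.0325, 0, 0, 0, -0.121, 0.04], [0.0025, -0.0325, 0, 0, 0, -0.121, 0.04], [0.0025, -0.0325, 0, 0, 0, -0.121, 0.04], [0.0025, -0.0325, 0, 0, 0, -0.121, 0.04], [0.0025, -0.0325, 0, 0, 0, -0.121, 0.04], [0.0025, -0.0325, 0, 0, 0, -0.121, 0.04], [0.0025, -0.0325, 0, 0, 0, -0.121, 0.04], [0.0025, -0.0325, 0, 0, 0, -0.121, 0.04], [0.0025, -0.0325, 0, 0, 0, -0.121, 0.04], [0.0025, -0.0325, 0, 0, 0, -0.121, 0.04], [0.0025, -0.0325, 0, 0, 0, -0.121, 0.04], [0.0025, -0.0325, 0, 0, 0, -0.121, 0.04], [0, 0, 0, 0, 0, 0, 0.04], [0, 0, 0, 0, 0, 0, 0.04]]]'

```text
clock: 15.68
position: [0.5071, -0.0792, 0.1746]
ee_rot: [0.0, 0.999, -0.035, 0.0]
contact_force: [-0.6, 0.4, -0.9]
width: 0.0508
```

Emit:
move_arm --series '[[[0, 0, 0, 0, 0, 0, 0.04], [0, 0, 0, 0, 0, 0, 0.04]]]'

```text
clock: 15.85
position: [0.5067, -0.0766, 0.1744]
ee_rot: [-0.0, 0.999, -0.033, -0.0]
contact_force: [-0.4, -0.2, -1.1]
width: 0.0509
```

Emit:
move_arm --series '[[[0, -0.001, -0.03, 0, 0, 0, 0.04], [0, 0, -0.03, 0, 0, 0, 0.04], [0, 0, -0.03, 0, 0, 0, 0.04], [0, 0, -0.02, 0, 0, 0, 0.04], [0, 0, -0.012, 0, 0, 0, 0.04], [0, 0, -0.007, 0, 0, 0, 0.04], [0, 0, -0.004, 0, 0, 0, 0.04], [0, 0, -0.001, 0, 0, 0, 0.04], [0, 0, 0, 0, 0, 0, 0.04], [0, 0, 0, 0, 0, 0, 0.04]]]'

```text
clock: 16.68
position: [0.5079, -0.0786, 0.0412]
ee_rot: [0.0, 0.999, -0.033, 0.001]
contact_force: [0.2, -0.1, -1.5]
width: 0.0505
```

Emit:
move_arm --series '[[[0, 0, -0.001, 0, 0, 0, 0.04], [0, 0, 0, 0, 0, 0, 0.08], [0, 0, 0, 0, 0, 0, 0.08], [0, 0, 0, 0, 0, 0, 0.08], [0, 0, 0, 0, 0, 0, 0.08], [0, 0, 0.015, 0, 0, 0, 0.08], [0, 0, 0.035, 0, 0, 0, 0.08], [0, 0, 0.035, 0, 0, 0, 0.08], [0, 0, 0.035, 0, 0, 0, 0.08], [0, 0, 0.02, 0, 0, 0, 0.06], [0, 0, 0, 0, 0, 0, 0.06]]]'

```text
clock: 17.6
position: [0.5101, -0.0796, 0.1844]
ee_rot: [0.001, 0.999, -0.034, 0.005]
contact_force: [0.7, -0.8, 0.3]
width: 0.0602
```

Emit:
move_arm --series '[[[0.0085, 0.013, 0, 0, 0, 0.116, 0.04], [0.0085, 0.013, 0, 0, 0, 0.116, 0.04], [0.0085, 0.013, 0, 0, 0, 0.116, 0.04], [0.0085, 0.013, 0, 0, 0, 0.116, 0.04], [0.0085, 0.013, 0, 0, 0, 0.116, 0.04], [0.0085, 0.013, 0, 0, 0, 0.116, 0.04], [0.0085, 0.013, 0, 0, 0, 0.116, 0.04], [0.0085, 0.013, 0, 0, 0, 0.116, 0.04], [0.0085, 0.013, 0, 0, 0, 0.116, 0.04], [0.0085, 0.013, 0, 0, 0, 0.116, 0.04], [0.0085, 0.013, 0, 0, 0, 0.116, 0.04], [0.0085, 0.013, 0, 0, 0, 0.116, 0.04], [0.0085, 0.013, 0, 0, 0, 0.116, 0.04], [0.0085, 0.013, 0, 0, 0, 0.116, 0.04], [0.0085, 0.013, 0, 0, 0, 0.116, 0.04], [0, 0, 0, 0, 0, 0, 0.04], [0, 0, 0, 0, 0, 0, 0.04], [0, 0, 0, 0, 0, 0, 0.04]]]'

```text
clock: 19.1
position: [0.6336, 0.1157, 0.1783]
ee_rot: [-0.001, 0.671, 0.741, -0.001]
contact_force: [0.7, 0.0, 0.3]
width: 0.04
```

```bash
python3 snap.py 4 side top
python3 - <<'E'
import cv2
s=cv2.imread("pics/side4.png")
cv2.imwrite("pics/c7.png",cv2.resize(s[120:290,200:440],None,fx=3.3,fy=3.3,interpolation=cv2.INTER_CUBIC))
E
```

```text
19.2 [0.63380867 0.11547141 0.17894294] 0.0400429448443986 [ 0.07  0.42  1.45 -0.    1.28 -0.03] [-0.1  0.1  0.1]
```

View pics/c7.png

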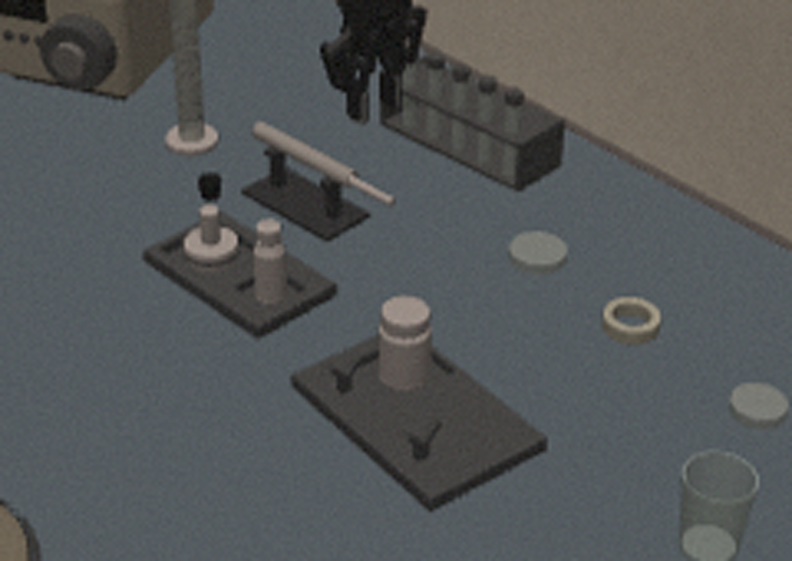

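View pics/top4.png

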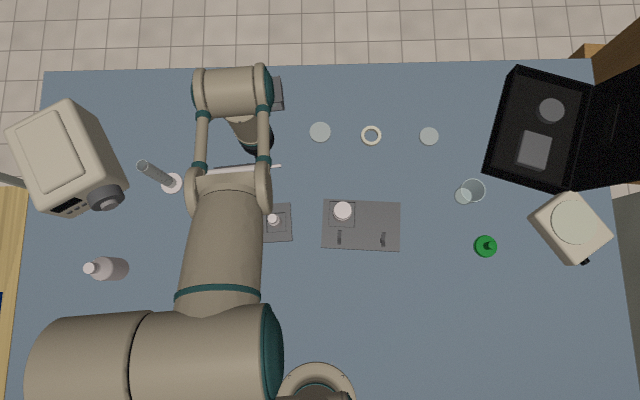

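The jar sits in its well at (405,345) in the side crop. The gripper is above the exposed part of the rod, so I'll descend and grip.

Emit:
move_arm --series '[[[0.0025, 0.001, -0.03, 0, 0, 0, 0.04], [0, 0, -0.03, 0, 0, 0, 0.04], [0, 0, -0.03, 0, 0, 0, 0.04], [0, 0, -0.02, 0, 0, 0, 0.04], [0, 0, -0.01, 0, 0, 0, 0.04], [0, 0, 0, 0, 0, 0, 0.04], [0, 0, 0, 0, 0, 0, 0.04], [0, 0, 0, 0, 0, 0, 0.04]]]'

```text
clock: 19.87
position: [0.6383, 0.1172, 0.061]
ee_rot: [0.001, 0.671, 0.742, 0.001]
contact_force: [0.7, -0.1, 0.5]
width: 0.0404
```

Emit:
move_arm --series '[[[0, 0, 0, 0, 0, 0, 0.005], [0, 0, 0, 0, 0, 0, 0.005], [0, 0, 0, 0, 0, 0, 0.005], [0, 0, 0, 0, 0, 0, 0.005], [0, 0, 0, 0, 0, 0, 0.005], [0, 0, 0, 0, 0, 0, 0.005]]]' --newtons 40

```text
clock: 20.37
position: [0.6374, 0.1173, 0.0601]
ee_rot: [0.0, 0.67, 0.742, 0.0]
contact_force: [-0.3, -1.5, 4.7]
width: 0.0085
```

Emit:
move_arm --series '[[[0.0005, -0.005, 0, 0, 0, 0, 0.005], [0.0005, -0.005, 0, 0, 0, 0, 0.005], [0.0005, -0.005, 0, 0, 0, 0, 0.005], [0.0005, -0.005, 0, 0, 0, 0, 0.005], [0.0005, -0.005, 0, 0, 0, 0, 0.005], [0.0005, -0.005, 0, 0, 0, 0, 0.005], [0.0005, -0.005, 0, 0, 0, 0, 0.005], [0, 0, 0, 0, 0, 0, 0.005], [0, 0, 0, 0, 0, 0, 0.005], [0, 0, 0, 0, 0, 0, 0.005]]]'

```text
clock: 21.2
position: [0.6407, 0.0813, 0.0593]
ee_rot: [0.001, 0.67, 0.742, -0.0]
contact_force: [0.6, -1.9, 1.6]
width: 0.0085
```

```bash
python3 snap.py 5 side top
python3 - <<'E'
import cv2
s=cv2.imread("pics/side5.png")
cv2.imwrite("pics/c8.png",cv2.resize(s[130:230,240:380],None,fx=5,fy=5,interpolation=cv2.INTER_CUBIC))
s=cv2.imread("pics/top5.png")
cv2.imwrite("pics/c9.png",cv2.resize(s[120:260,190:390],None,fx=3.5,fy=3.5,interpolation=cv2.INTER_CUBIC))
E
```

```text
21.3 [0.64062265 0.08186903 0.05925064] 0.008352329377822348 [ 0.02  0.52  1.6  -0.    1.02 -0.08] [-0.4 -1.6  2.4]
```

View pics/c8.png

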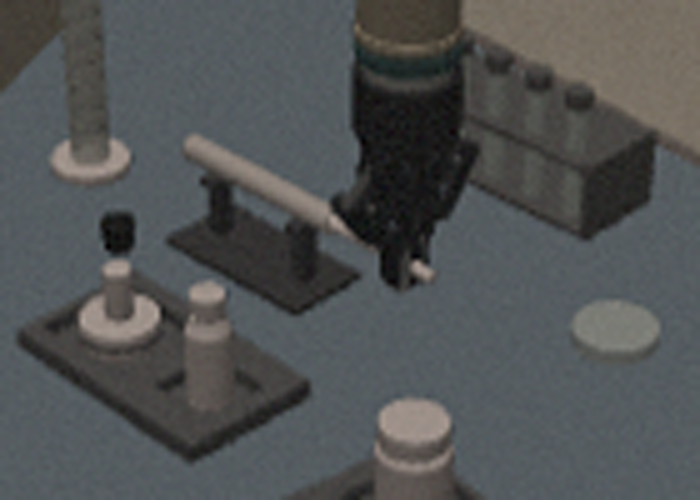

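View pics/c9.png

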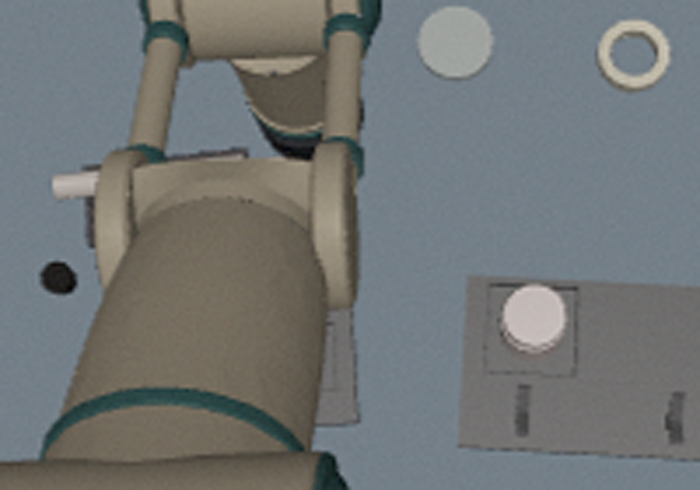

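The rod came out with the gripper, and its tip is now at about (326,185) in the side view. The rod's centre is still about 5 mm inside the mouth, so it rests stably in the bore. I'll regrip nearer the centre.

Emit:
move_arm --series '[[[0, 0, 0, 0, 0, 0, 0.03], [0, 0, 0, 0, 0, 0, 0.03], [0, 0, 0, 0, 0, 0, 0.03], [-0.0009, 0.009, 0, 0, 0, 0, 0.03], [-0.0009, 0.009, 0, 0, 0, 0, 0.03], [-0.0009, 0.009, 0, 0, 0, 0, 0.03], [-0.0009, 0.009, 0, 0, 0, 0, 0.03], [-0.0009, 0.009, 0, 0, 0, 0, 0.03], [0, 0, 0, 0, 0, 0, 0.03], [0, 0, 0, 0, 0, 0, 0.03], [0, 0, 0, 0, 0, 0, 0.005], [0, 0, 0, 0, 0, 0, 0.005], [0, 0, 0, 0, 0, 0, 0.005], [0, 0, 0, 0, 0, 0, 0.005], [0, 0, 0, 0, 0, 0, 0.005], [0, 0, 0, 0, 0, 0, 0.005]]]' --newtons 60

```text
clock: 22.63
position: [0.6361, 0.1271, 0.0594]
ee_rot: [0.0, 0.67, 0.742, 0.0]
contact_force: [-0.5, 0.7, 0.5]
width: 0.0081
```

```bash
python3 snap.py 6 side
python3 - <<'E'
import cv2
from h import *
s=cv2.imread("pics/side6.png")
cv2.imwrite("pics/c10.png",cv2.resize(s[130:230,240:380],None,fx=5,fy=5,interpolation=cv2.INTER_CUBIC))
print(proj(load("side6"),(.6425,.054,.067)))
E
```

```text
22.6833 [0.63606548 0.12705663 0.05937358] 0.008081747902006867 [ 0.09  0.52  1.59 -0.    1.03 -0.01] [-0.1 -0.1  0.4]
(np.float64(325.7698430210975), np.float64(184.96475591533002))
```

View pics/c10.png

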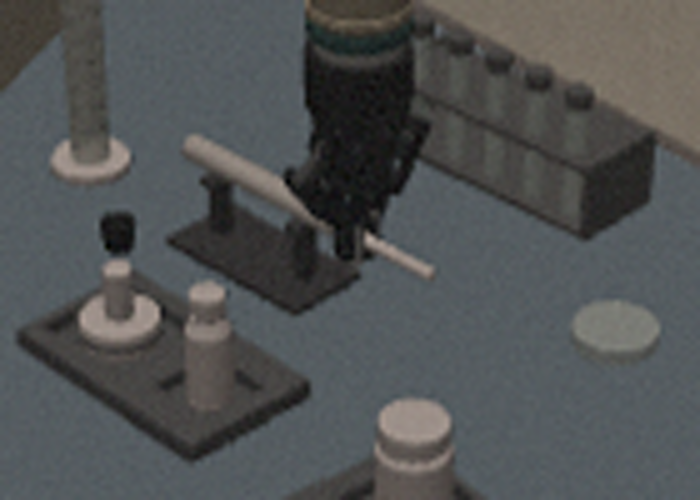

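Emit:
move_arm --series '[[[0.0005, -0.005, 0, 0, 0, 0, 0.005], [0.001, -0.01, 0, 0, 0, 0, 0.005], [0.001, -0.01, 0, 0, 0, 0, 0.005], [0.001, -0.01, 0, 0, 0, 0, 0.005], [0.001, -0.01, 0, 0, 0, 0, 0.005], [0.001, -0.01, 0, 0, 0, 0, 0.005], [0.001, -0.01, 0, 0, 0, 0, 0.005], [0.001, -0.01, 0, 0, 0, 0, 0.005], [0.001, -0.01, 0, 0, 0, 0, 0.005], [0.001, -0.01, 0, 0, 0, 0, 0.005], [0.001, -0.01, 0, 0, 0, 0, 0.005], [0.001, -0.01, 0, 0, 0, 0, 0.005], [0.001, -0.01, 0, 0, 0, 0, 0.005], [0.001, -0.01, 0, 0, 0, 0, 0.005], [0, 0, 0, 0, 0, 0, 0.005], [0, 0, 0, 0, 0, 0, 0.005], [0, 0, 0, 0, 0, 0, 0.005]]]'

```text
clock: 24.1
position: [0.6494, -0.0074, 0.0593]
ee_rot: [-0.0, 0.67, 0.742, 0.0]
contact_force: [-0.2, 0.1, -0.6]
width: 0.0076
```

```bash
python3 snap.py 7 side top
python3 - <<'E'
import cv2
s=cv2.imread("pics/side7.png")
cv2.imwrite("pics/c11.png",cv2.resize(s[130:230,240:380],None,fx=5,fy=5,interpolation=cv2.INTER_CUBIC))
s=cv2.imread("pics/top7.png")
cv2.imwrite("pics/c12.png",cv2.resize(s[120:260,190:390],None,fx=3.5,fy=3.5,interpolation=cv2.INTER_CUBIC))
E
```

```text
24.2 [ 0.64942236 -0.00709091  0.05928979] 0.007952610257205122 [-0.12  0.53  1.59  0.    1.03 -0.22] [ 0.  -0.4 -0.5]
```

View pics/c11.png

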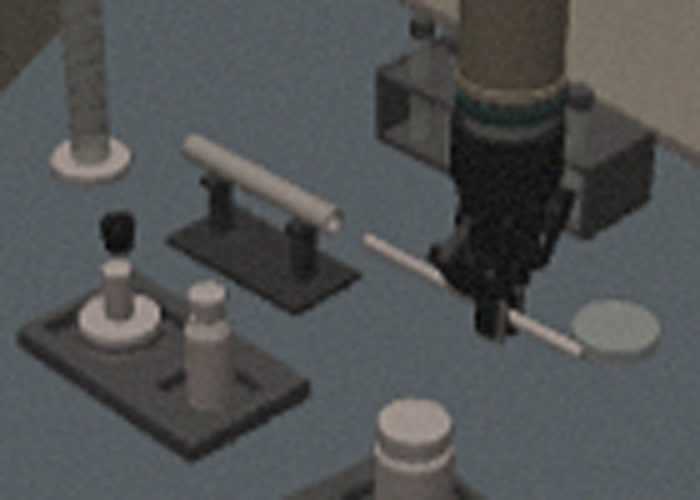

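View pics/c12.png

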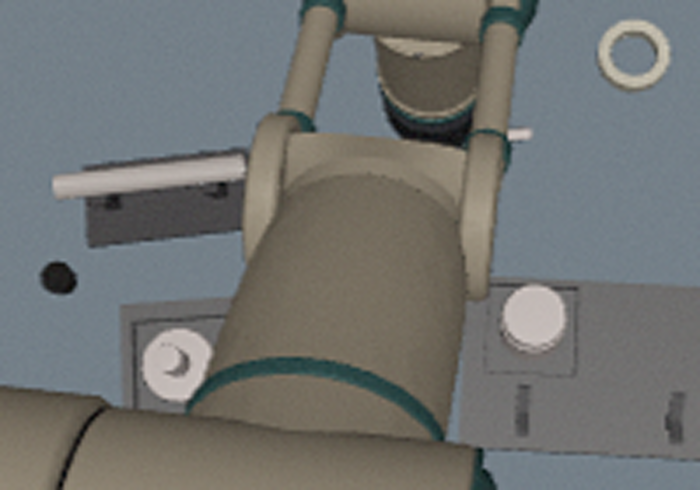

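Emit:
move_arm --series '[[[0, 0, 0.015, 0, 0, 0, 0.005], [0, 0, 0.03, 0, 0, 0, 0.005], [0, 0, 0.03, 0, 0, 0, 0.005], [0, 0, 0.025, 0, 0, 0, 0.005], [-0.0217, -0.0147, 0, 0, 0, -0.0168, 0.005], [-0.0217, -0.0147, 0, 0, 0, -0.0168, 0.005], [-0.0217, -0.0147, 0, 0, 0, -0.0168, 0.005], [-0.0217, -0.0147, 0, 0, 0, -0.0168, 0.005], [-0.0217, -0.0147, 0, 0, 0, -0.0168, 0.005], [-0.0217, -0.0147, 0, 0, 0, -0.0168, 0.005], [-0.0217, -0.0147, 0, 0, 0, -0.0168, 0.005], [-0.0217, -0.0147, 0, 0, 0, -0.0168, 0.005], [-0.0217, -0.0147, 0, 0, 0, -0.0168, 0.005], [-0.0217, -0.0147, 0, 0, 0, -0.0168, 0.005], [0, 0, 0, 0, 0, 0, 0.005], [0, 0, 0, 0, 0, 0, 0.005], [0, 0, 0, 0, 0, 0, 0.005]]]'

```text
clock: 25.62
position: [0.4333, -0.1544, 0.1597]
ee_rot: [0.001, 0.73, 0.683, 0.001]
contact_force: [-0.2, -0.2, -0.3]
width: 0.0077
```

```bash
python3 snap.py 8 side
python3 - <<'E'
import cv2
from h import *
b=load("side7")
for c in((366,238),(580,350)): print(cast(b,c[0]/5+240,c[1]/5+130,.067))
s=cv2.imread("pics/side8.png")
cv2.imwrite("pics/c13.png",cv2.resize(s[120:290,230:430],None,fx=3.5,fy=3.5,interpolation=cv2.INTER_CUBIC))
E
```

```text
25.6667 [ 0.43354042 -0.15429424  0.15957377] 0.007894032398434562 [-0.49  0.17  1.87  0.    1.1  -0.43] [ 0.3  0.3 -0.6]
[0.63970544 0.11816143 0.067     ]
[ 0.65961323 -0.07909212  0.067     ]
```

View pics/c13.png

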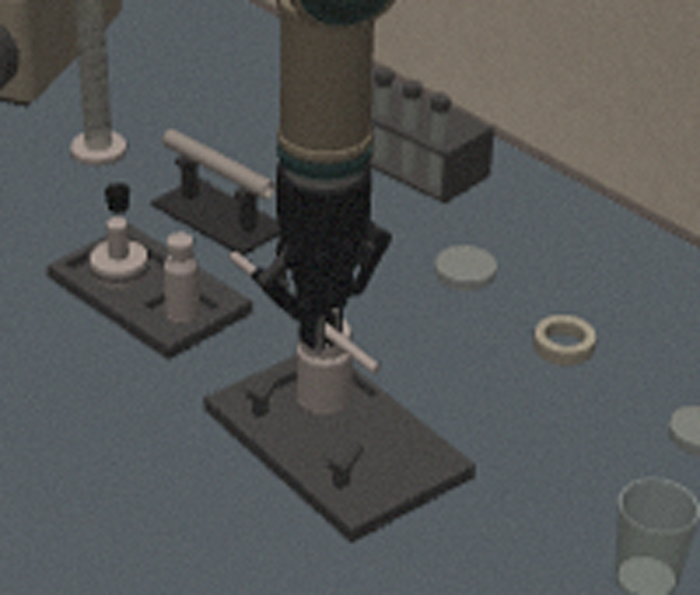

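Emit:
move_arm --series '[[[-0.001, 0, -0.03, 0, 0, 0, 0.005], [0, 0, -0.03, 0, 0, 0, 0.005], [0, 0, -0.025, 0, 0, 0, 0.005], [0, 0, -0.015, 0, 0, 0, 0.005], [0, 0, -0.01, 0, 0, 0, 0.005], [0, 0, 0, 0, 0, 0, 0.005], [0, 0, 0, 0, 0, 0, 0.005]]]'

```text
clock: 26.25
position: [0.4322, -0.1541, 0.0489]
ee_rot: [-0.0, 0.73, 0.684, -0.0]
contact_force: [-0.0, -0.6, -0.2]
width: 0.0078
```

```bash
python3 snap.py 9 side top
python3 - <<'E'
import cv2
from h import *
s=cv2.imread("pics/side9.png")
cv2.imwrite("pics/c14.png",cv2.resize(s[180:290,270:410],None,fx=5,fy=5,interpolation=cv2.INTER_CUBIC))
s=cv2.imread("pics/top9.png")
cv2.imwrite("pics/c15.png",cv2.resize(s[180:270,300:430],None,fx=5,fy=5,interpolation=cv2.INTER_CUBIC))
E
```

```text
26.35 [ 0.43274993 -0.15472086  0.04992619] 0.008373184854514314 [-0.5   0.31  2.02  0.    0.81 -0.43] [ 0.3 -0.1 -0.5]
```

View pics/c14.png

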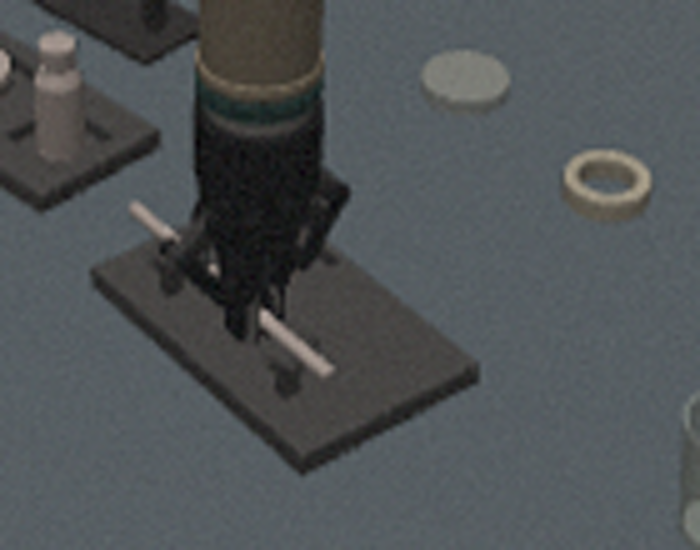

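View pics/c15.png

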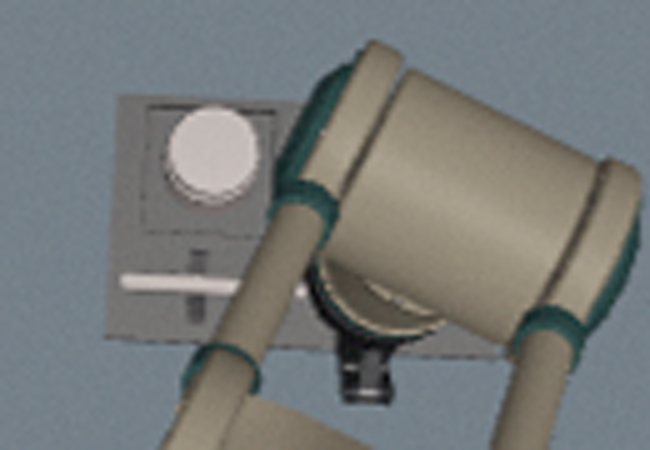

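Emit:
move_arm --series '[[[0, -0.002, -0.006, 0, 0, 0, 0.005], [0, 0, -0.004, 0, 0, 0, 0.005], [0, 0, -0.002, 0, 0, 0, 0.005], [0, 0, -0.001, 0, 0, 0, 0.005], [0, 0, 0, 0, 0, 0, 0.005], [0, 0, 0, 0, 0, 0, 0.005]]]'

```text
clock: 26.85
position: [0.4315, -0.1567, 0.0363]
ee_rot: [0.0, 0.73, 0.683, 0.0]
contact_force: [-0.4, -0.5, 0.4]
width: 0.0078
```

Emit:
move_arm --series '[[[0, 0, -0.001, 0, 0, 0, 0.005], [0, 0, 0, 0, 0, 0, 0.005], [0, 0, 0, 0, 0, 0, 0.012], [0, 0, 0, 0, 0, 0, 0.018], [0, 0, 0, 0, 0, 0, 0.03], [0, 0, 0, 0, 0, 0, 0.03], [0, 0, 0, 0, 0, 0, 0.03], [0, 0, 0.01, 0, 0, 0, 0.03], [0, 0, 0.03, 0, 0, 0, 0.03], [0, 0, 0.035, 0, 0, 0, 0.03], [0, 0, 0.035, 0, 0, 0, 0.03], [0, 0, 0.035, 0, 0, 0, 0.03], [-0.01, -0.035, 0.02, 0, 0, 0, 0.03], [-0.01, -0.035, 0.02, 0, 0, 0, 0.03], [-0.01, -0.035, 0, 0, 0, 0, 0.03], [-0.01, -0.035, 0, 0, 0, 0, 0.03], [-0.02, -0.035, 0, 0, 0, 0, 0.03], [-0.02, -0.035, 0, 0, 0, 0, 0.03], [-0.02, -0.035, 0, 0, 0, 0, 0.03], [-0.02, -0.035, 0, 0, 0, 0, 0.03]]]'

```text
clock: 28.52
position: [0.3102, -0.438, 0.2203]
ee_rot: [0.0, 0.73, 0.683, 0.0]
contact_force: [1.5, -0.2, 0.6]
width: 0.0301
```

Emit:
move_arm --series '[[[-0.03, -0.025, 0, 0, 0, 0, 0.03], [-0.03, -0.025, 0, 0, 0, 0, 0.03], [-0.03, -0.025, 0, 0, 0, 0, 0.03], [-0.03, -0.025, 0, 0, 0, 0, 0.03], [0, 0, 0, 0, 0, 0, 0.03], [0, 0, 0, 0, 0, 0, 0.03]]]'

```text
clock: 29.02
position: [0.1898, -0.5377, 0.2198]
ee_rot: [-0.0, 0.732, 0.682, 0.0]
contact_force: [1.0, -0.7, 0.5]
width: 0.03
```

```bash
python3 snap.py 10 side top
python3 - <<'E'
import cv2
from h import *
s=cv2.imread("pics/side10.png")
cv2.imwrite("pics/c16.png",cv2.resize(s[130:290,220:440],None,fx=3.6,fy=3.6,interpolation=cv2.INTER_CUBIC))
s=cv2.imread("pics/top10.png")
cv2.imwrite("pics/c17.png",cv2.resize(s[180:270,210:410],None,fx=4,fy=4,interpolation=cv2.INTER_CUBIC))
E
```

```text
29.1167 [ 0.19183677 -0.53594223  0.22000404] 0.030132335817209775 [-1.35  0.28  1.55  0.    1.31 -1.28] [ 0.5 -0.1  0.4]
```

View pics/c16.png

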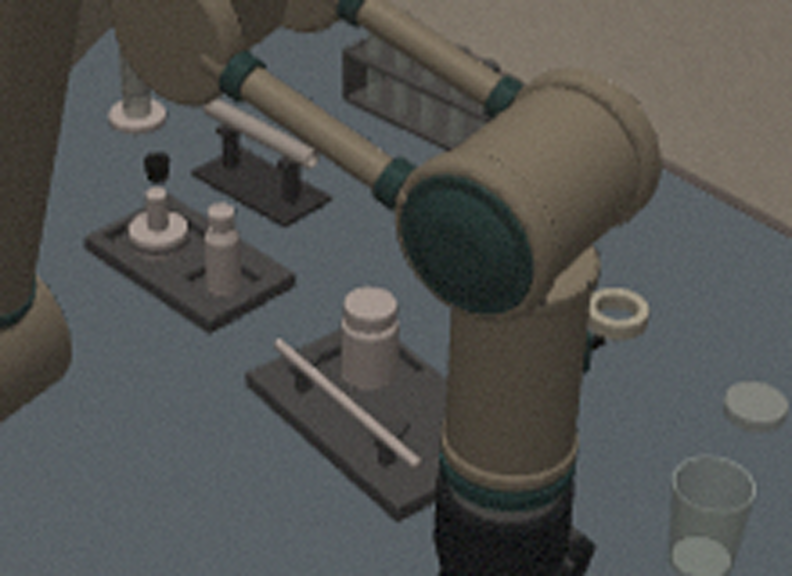

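View pics/c17.png

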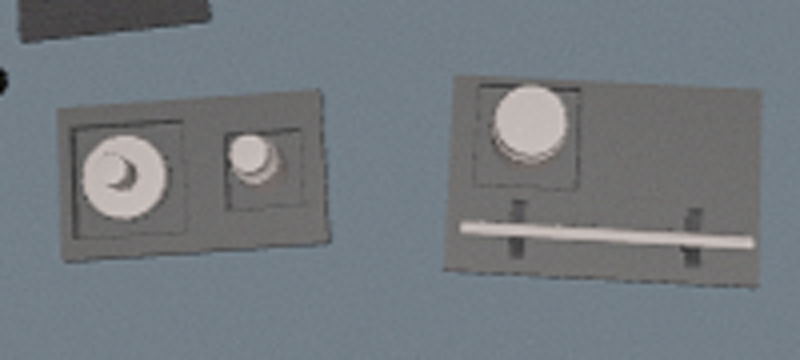

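Run:
```python
from h import *
a,b=load("top10"),load("side10")
f=lambda c:(c[0]/4+210,c[1]/4+180); g=lambda c:(c[0]/3.6+220,c[1]/3.6+130)
def K(d): return np.array([[d["fx"],0,d["cx"]],[0,d["fy"],d["cy"]],[0,0,1]])@np.c_[d["R"],d["t"]]
def tri(p,q):
    X=cv2.triangulatePoints(K(a),K(b),np.array(p,float).reshape(2,1),np.array(q,float).reshape(2,1));return (X[:3]/X[3]).ravel()
def kit(X,c,y):
    d=np.array(X[:2])-c;return np.array([d[0]*np.cos(y)+d[1]*np.sin(y),-d[0]*np.sin(y)+d[1]*np.cos(y)]).round(4)
L=((.4758,-.131),-.066);S=((.4835,.1614),.056)
e1,e2=[cast(a,*f(c),.043) for c in((461,228),(753,243))]
print("rod ends",kit(e1,*L),kit(e2,*L),"len",np.linalg.norm(e1-e2), "c",kit((e1+e2)/2,*L))
print("tri z",tri(f((461,228)),g((280,343))),tri(f((753,243)),g((416,462))))
for n,k,c,z,q in(("jar",L,(530,121),.084,(371,302)),("bottle",S,(248,153),.094,(222,210)),("filter",S,(113,170),.066,(157,193))):
    print(n,kit(cast(a,*f(c),z),*k),tri(f(c),g(q)),"want z",z)
print("beaker",cast(a,473.5,190,.085))
```

```text
rod ends [-0.0433  0.0973] [-0.0431 -0.1022] len 0.19952151378412966 c [-0.0432 -0.0024]
tri z [ 0.44135537 -0.03262862  0.0423497 ] [ 0.42612119 -0.22996911  0.04477346]
jar [0.0268 0.0544] [ 0.50806292 -0.07972827  0.08289004] want z 0.084
bottle [-0.0005 -0.0521] [0.48794374 0.10829784 0.09252903] want z 0.094
filter [-0.0014  0.0441] [0.48149016 0.20431792 0.06547414] want z 0.066
beaker [ 0.55533801 -0.42944019  0.085     ]
```

View pics/top10.png

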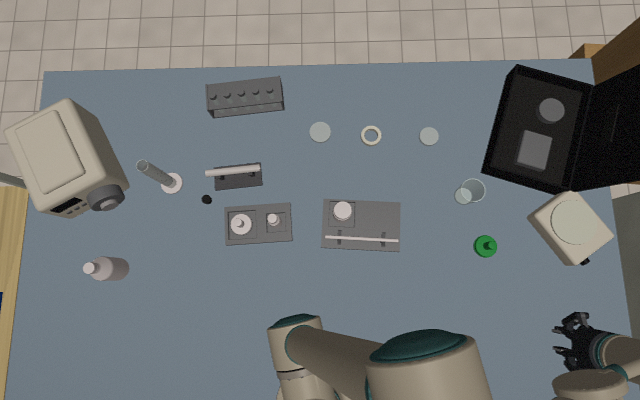

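All four parts measure within tolerance. The beaker (470,190) and cylinder foot (172,183) are where they started, and the arm is clear.

```bash
python3 -c "
from rig import manip
print(manip.sign_off())"
```

```text
the job is handed in; nothing more can be done
None
```

Both kits are made up and the job was handed in at about 29 s, well inside the 104 s limit. `sign_off` reports no verdict, so the numbers below are my own last camera checks.

I placed the filter holder, then the bottle, then the jar in their wells. I drew the rod 35 mm out, regripped it nearer its centre, pulled it clear and laid it in the saddles.

| Part | Measured position in its board's frame | Target |
|---|---|---|
| Filter holder | (−1, +44) mm | (0, +45) mm |
| Bottle | (0, −52) mm | (0, −52) mm |
| Jar | (+27, +54) mm | (+28, +55) mm |
| Rod centre | (−43, −2) mm | (−42, 0) mm |

- **Heights:** The tops of the three standing parts triangulate to within 2 mm of where they should be when on the well floors. The rod ends are at 42 and 45 mm, against 43 mm nominal.
- **Rod alignment:** It lies parallel to the board within the measurement error.
- **Uprightness:** I judged this by eye in both views and did not measure it.
- **Beaker and cylinder:** Both appear at their starting positions in the last picture, and the arm is clear of everything.
- **Disagreements:** The only ones were differences of 1–2 mm between views, which is within the camera calibration. No check failed.

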